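Tighten a digestion vessel with a click wrench

ROBOT

A 6-joint arm with a two-finger parallel gripper is mounted at the origin on a cart in front of the work surface, level with it; the furniture and walls round the work are solid. World frame = base frame: x ahead of the robot, y to its left, z up, the work surface at z = 0. Lengths are in m, angles in rad, forces in N, time in s.
With the tool pointing down it reaches from about 0.3 to 0.875 m from the base axis. Payload 6.4 kg.
Tool frame: the origin (TCP) lies on the front face of the gripper's body, between the roots of the fingers; the fingertips stand 73 mm ahead of it and the grasp point (between the pads) lies ctrl.pinch_z ahead of it (ctrl.pinch_z is the distance from the TCP to the grasp point, in m); z points along the fingers, x is the direction in which the jaws open and shut, and the axes are right-handed (so a half turn about z gives the same grasp; the last joint's range is limited). The gripper opens to 85 mm and grips with 20 to 120 N. Pads are 22 mm wide; open, the fingers measure 114 mm over their backs; the gripper's body (76 mm by 85 mm) begins 54 mm behind the grasp point. The pads swing forward as they close: fully open they stand 13 mm farther back than shut.
Start: joints at [-1.501, 0.181, 1.607, -0, 1.354, -0.206], TCP at [0.157, -0.553, 0.304] pointing down, gripper open.
Joint ranges: [-2.99, 2.99], [-0.89, 2.07], [0.3, 2.58], [-1.14, 4.28], [0, 2.63], [-3.12, 3.12]. Speed limits (rad/s): [2.57, 2.57, 3.01, 3.14, 3.14, 3.14].

INTERFACE

Orientations are given as a unit quaternion [w, x, y, z].
In Python, from bench import ctrl gives the robot as it stands.
- The arm moves only by the tool move_arm, never from a script. Its argument "rows" is text: rows parted by semicolons, each of 7 numbers parted by spaces: the shift along the tool's x, y, z in cm, then the turn, a rotation vector about the tool's x, y, z in degrees, then the opening, from 0 (shut) to 1 (fully open). In form: x y z rx ry rz grip; .... A call has 1 to 20 rows; each row shifts and turns the commanded pose from where the row before left it, along the tool's axes as they then stand; what a row does not reach is not made up. A row lasts 1/10 s, in which the tool goes at most 50 mm and 8.59 degrees, less where a joint would pass 70% of its speed; a pose out of reach is approached as far as the arm can. A call with a gripper value outside its range is refused whole. The fingers move at their own pace and stop on an object; the grip force is fixed at half the most. Time passes only in rows, so rows that do not move let the fingers close. It gives the time, the measured TCP pose, the force and the opening at its end, in the units of the state.
- ctrl.get_obs(): the state, without advancing time (a new reading comes with each control period).
- ctrl.camera(name): name is "scene" or "top"; returns a dict with "color" (400x640x3 uint8, blue, green, red), "fx", "fy", "cx", "cy" (pixels), "rvec" (rotation vector, rad) and "tvec" (3), from world to camera coordinates, as OpenCV has them. Camera axes: x right, y down, z forward; pixel columns grow to the right and rows downward; lengths in m; the calibration is good to about 2 mm. A picture is of the moment at which its call begins. There is no depth.
- ctrl.hand_in(): hands the job in, once; it reports no verdict.
Trained networks look in the newest picture that a camera, given by its name, has taken for a name from the list of things; names that differ only in an ending like _2 or _b are one class to them, and where a whole thing is asked for, a point or a joint stands for the part that bears it (a point fixed in the world has none). Each returns a list of dicts, best first, with "confidence" (0 to 1); they miss things now and then, are a little off and sometimes report something else, mostly with a low value. They report only what shows in the picture. A call takes as long as a camera call.
- ctrl.look_for(camera, query): "bbox" ([left, top, right, bottom] in pixels, round what is visible of it).
- ctrl.trace(camera, query): "region" (400x640 bool, what is visible of it) and "bbox" ([left, top, right, bottom] in pixels, round what is visible of it).
The state is a dict: "time_s": time; "q": joint angles; "dq": joint speeds; "joint_efforts": joint torques, N m; "eef_pos": TCP position; "eef_rot": TCP orientation; "wrist_force": force on the tool from outside, world axes, zero at the start; "torque": the same for the moment, N m; "opening": opening from 0.0 (shut) to 1.0 (fully open).
Only numpy, scipy, OpenCV 4.12 (cv2) and the standard library are available. Lean on these libraries where they do the work, as an engineer would, in place of code of your own. Each camera call takes 0.05 s, during which the arm holds its last target.

TASK

Tighten the closure screw of the steel digestion vessel with the click-type torque wrench: lower the wrench gently, upright and fully down over the screw's cross bar, then turn it clockwise (seen from above) by its handle until the handle clearly breaks over at its hinge. Stop there, without forcing the handle on to its stop, then let go and leave the wrench standing on the screw with its handle straight again. Leave the other things as they are.

Things in the scene. Friction and masses are not known exactly. Their poses are not given: they have to be found in the camera images.
- wrench: plain steel click-type torque wrench, 0.47 kg, 255 mm long, head-heavy: stands by itself on its head. Origin: centre of the dark square knob on its head (34 x 34 mm, from 24 mm below to 22 mm above the origin); z up, x from the head along the handle. The head below is 74 mm along x, 42 mm along y, from 24 to 56 mm below the origin
- wrench_slot (a point): centre of the wrench's underside, 56 mm below the knob's centre; here opens the slot that fits over the screw's cross bar: 62 mm long along x, 18 mm wide, 20 mm deep
- wrench_handle (a point): point on the middle line of the wrench's handle, 34 mm below the knob's centre and 175 mm from its axis when straight, in the black round grip (22 mm thick, from 120 to 215 mm); x along the handle to its free end, z up
- wrench_hinge (a point): the upright hinge pin between head and handle, 45 mm from the knob's axis. It is rigid until about 1.2 N m clockwise acts about it, then gives (breaks over) with the load no longer rising, up to a hard stop at 0.28 rad; it springs straight when let go and does not give the other way
- screw: closure screw on the round steel vessel (124 mm wide, bolted down). Origin: centre of its cross bar (56 mm long, 14 mm thick) on the screw's upright axis; x along the bar, z up. With the wrench fully down on the flange 9 mm below, the knob's centre is 47 mm above this and its x lies along the bar, either way round. Turns clockwise with up to 0.35 N m drag, tight after 0.3 to 0.65 rad, unknown where
- tip_box: blue and white pipette-tip box, 74 x 117 x 62 mm, loose; origin under its centre
- vial_small: white vial with a black cap, 23 mm wide, 52 mm tall, loose; origin under its centre
- petri: clear petri dish, 57 mm wide, 15 mm tall, loose; origin under its centre
- indicator: small white screw-cap bottle, 36 mm wide, 76 mm tall, loose; origin under its centre

How it is judged:
On the way, in this order (a step that is already met when the one before it is completed fails the run):
1. the wrench sits upright and fully down over the cross bar, its handle straight (horizontal distance between wrench and screw below 0.007 m and distance between wrench and screw below 0.0505 m and angle between wrench's own z axis and vertical below 0.07 rad and angle between the x axis of wrench and the x axis of wrench_handle, either way round below 0.03 rad), for 0.2 s.
2. the handle breaks over by more than 0.05 rad while the wrench stays seated (angle between the x axis of wrench and the x axis of wrench_handle, either way round above 0.05 rad and horizontal distance between wrench and screw below 0.008 m and distance between wrench and screw below 0.052 m and angle between wrench's own z axis and vertical below 0.1 rad), for 0.1 s.
At the end, for the whole second after the job is handed in: the wrench has broken over (0.05 to 0.2 rad) on the screw and now stands on it, released and at rest, upright within 0.07 rad, fully down (within 3.5 mm) and centred within 7 mm, slot along the bar, its handle straight again (all of step 1 and angle between the x axis of wrench and the x axis of screw, either way round below 0.25 rad and linear speed of wrench below 0.02 m/s); the robot touches nothing.
It fails at once if the handle is driven on far past the click (over 0.2 rad) (angle between the x axis of wrench and the x axis of wrench_handle, either way round above 0.2 rad).
It fails at once if the wrench is pressed hard on the screw (over 40 N) before it has dropped home over the bar, or is forced with over 150 N in all ((distance between wrench and screw above 0.052 m and contact force between wrench and screw above 40 N) or contact force between wrench and screw above 150 N).
It fails at once if a bystander is pushed more than 25 mm or tipped (distance of any of tip_box, vial_small, petri, indicator from where it was at the start of the episode above 0.025 m or angle between any of vial_small, indicator's own z axis and vertical above 0.5 rad).
It also fails if it takes over 72 s, if anything falls off the work surface, if the arm or the gripper's body presses on something with over 40 N, if the wrist force passes 120 N, or if a joint passes its speed limit or range.

## Working session

There is one attempt and no reset: what is moved stays moved. The work goes in short steps, Python scripts to look and compute and a tool call to move; the robot and the scene stay as the last step left them, time stands still between calls to the robot, and variables do not carry over. Pictures are saved under pics/ and viewed, and the job is handed in when it is done.

Besides the shell and the picture viewer there is one more tool, called after "Request:" as name(argument=value, ...), one argument or row to a line, values as JSON. move_arm: Moves the arm, as the interface text tells. Its arguments: {"type":"object","properties":{"rows":{"type":"string"}},"required":["rows"]}

```bash
mkdir -p pics; ls
python3 - <<'E'
from bench import ctrl
import cv2
print(ctrl.get_obs(), ctrl.pinch_z)
for n in("scene","top"):
    c=ctrl.camera(n); cv2.imwrite(f"pics/{n}0.png",c["color"])
    print(n,{k:v for k,v in c.items() if k!="color"})
    for q in("wrench","wrench_handle","screw","tip_box","vial_small","petri","indicator"):
        print(q,[(d["bbox"],round(d["confidence"],2)) for d in ctrl.look_for(n,q)][:2])
E
```

```text
pics
{'time_s': 0.0, 'q': array([-1.50127904e+00,  1.81546403e-01,  1.60801055e+00, -1.09724575e-05,
        1.35381730e+00, -2.06305160e-01]), 'dq': array([ 0.00140187,  0.00016211, -0.00050433,  0.00102356,  0.0010767 ,
        0.00086165]), 'joint_efforts': array([ 3.93833325e-04, -4.44880128e+01, -3.51329219e+01, -3.48947879e-04,
        9.17580823e-03,  1.26719473e-05]), 'eef_pos': array([ 0.1565752 , -0.55282068,  0.3029798 ]), 'eef_rot': array([-6.67945057e-04,  7.97602553e-01, -6.03182704e-01, -5.89408404e-04]), 'wrist_force': array([ 0.39586667, -0.45754551,  0.00707201]), 'torque': array([-0.00524058,  0.00159636,  0.03111061]), 'opening': 1.0027961226264313} 0.0539
scene {'fx': 432.7876318049936, 'fy': 432.7876318049936, 'cx': 311.28382819133753, 'cy': 201.13848007890513, 'rvec': array([ 0.8622079 , -2.41695717,  1.20434332]), 'tvec': array([0.5317925 , 0.19049096, 1.04964071])}
wrench [([293.4, 235.0, 326.5, 331.1], 0.85), ([312.8, 142.4, 348.3, 169.8], 0.61)]
wrench_handle [([296.3, 271.2, 318.1, 331.8], 0.77)]
screw [([327.1, 167.0, 357.6, 177.6], 0.62)]
tip_box [([314.7, 141.6, 347.1, 170.1], 0.82)]
vial_small [([338.1, 211.0, 347.8, 230.7], 0.65)]
petri [([261.1, 239.2, 287.1, 260.6], 0.67)]
indicator [([296.1, 163.1, 309.7, 182.6], 0.58)]
top {'fx': 442.191496809779, 'fy': 442.191496809779, 'cx': 314.4963472780175, 'cy': 199.95876843005252, 'rvec': array([ 2.0469679 , -2.18700682,  0.22768162]), 'tvec': array([0.19077694, 0.57349561, 1.06999878])}
wrench [([190.3, 249.3, 278.1, 311.4], 0.97), ([348.4, 152.2, 363.7, 167.1], 0.24)]
wrench_handle [([189.7, 273.1, 245.8, 311.4], 0.67)]
screw [([354.9, 187.1, 387.4, 218.7], 0.82)]
tip_box [([387.2, 126.3, 437.5, 171.2], 0.95), ([189.6, 244.9, 279.3, 310.1], 0.27)]
vial_small [([319.8, 240.0, 327.2, 247.4], 0.4)]
petri [([243.9, 210.5, 261.6, 224.1], 0.69), ([189.7, 247.6, 282.6, 311.6], 0.67)]
indicator [([347.8, 150.2, 363.5, 167.2], 0.65)]
```

View pics/scene0.png

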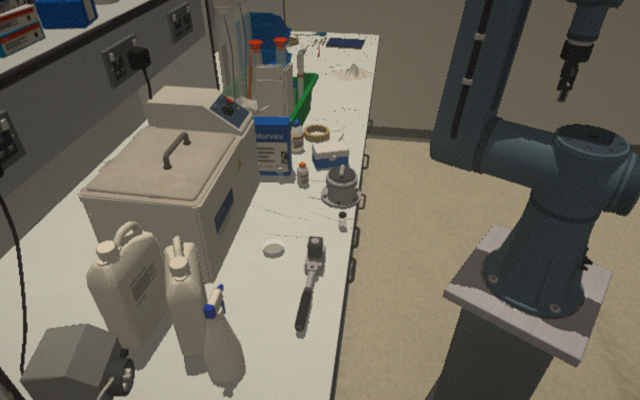

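View pics/top0.png

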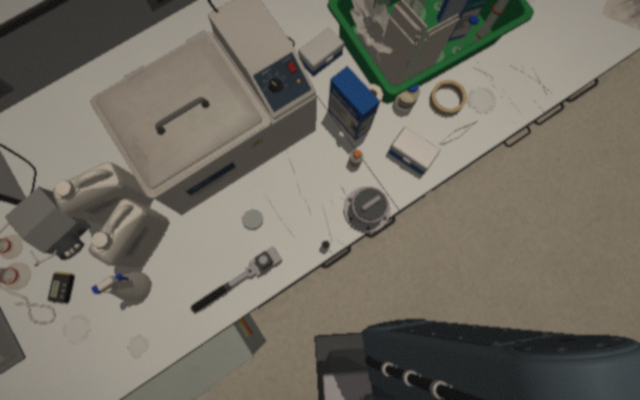

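Run:
```python
import cv2
a=cv2.imread("pics/top0.png")
cv2.imwrite("pics/t0a.png",cv2.resize(a[235:325,170:300],None,fx=6,fy=6,interpolation=cv2.INTER_CUBIC))
cv2.imwrite("pics/t0b.png",cv2.resize(a[140:240,320:450],None,fx=6,fy=6,interpolation=cv2.INTER_CUBIC))
a=cv2.imread("pics/scene0.png")
cv2.imwrite("pics/s0a.png",cv2.resize(a[130:340,240:400],None,fx=2.8,fy=2.8,interpolation=cv2.INTER_CUBIC))
```

```text
(no output)
```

View pics/t0a.png

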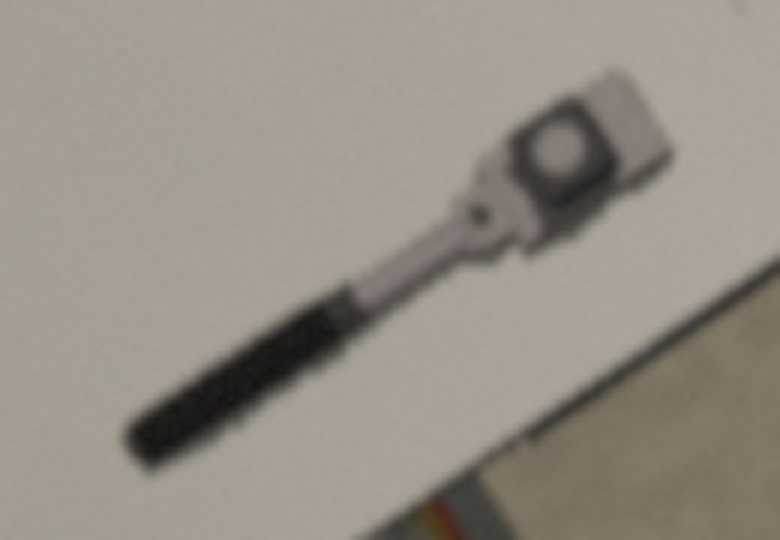

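View pics/t0b.png

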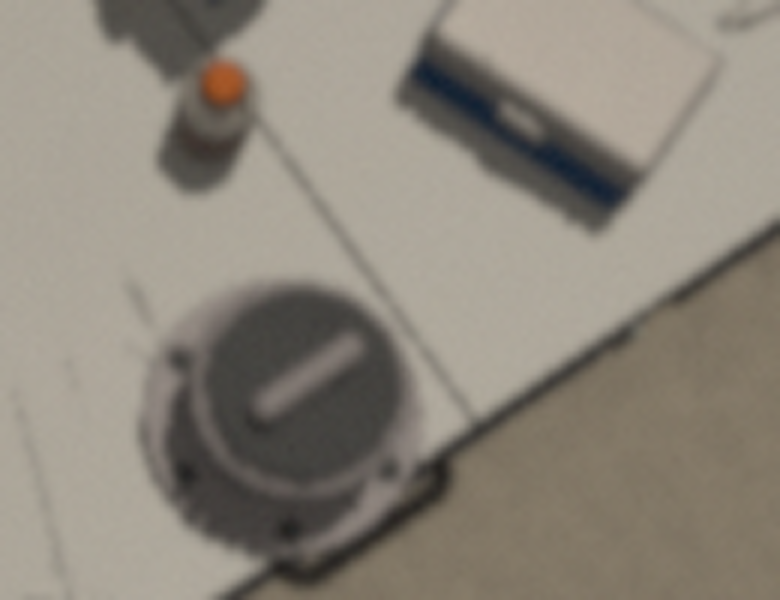

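View pics/s0a.png

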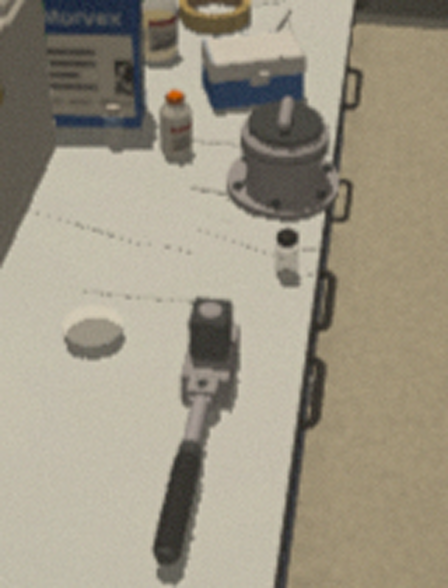

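```bash
cat > h.py <<'E'
import numpy as np, cv2
from bench import ctrl
C={"scene":dict(f=432.7876318049936,cx=311.28382819133753,cy=201.13848007890513,r=[0.8622079,-2.41695717,1.20434332],t=[0.5317925,0.19049096,1.04964071]),
"top":dict(f=442.191496809779,cx=314.4963472780175,cy=199.95876843005252,r=[2.0469679,-2.18700682,0.22768162],t=[0.19077694,0.57349561,1.06999878])}
def ray(n,uv):
    c=C[n];R=cv2.Rodrigues(np.array(c['r']))[0];t=np.array(c['t'])
    d=R.T@np.array([(uv[0]-c['cx'])/c['f'],(uv[1]-c['cy'])/c['f'],1]); o=-R.T@t
    return o,d
def atz(n,uv,z):
    o,d=ray(n,uv); return o+d*(z-o[2])/d[2]
def tri(a,b):
    o1,d1=ray("top",a);o2,d2=ray("scene",b)
    s=np.linalg.lstsq(np.c_[d1,-d2],o2-o1,rcond=None)[0]
    p,q=o1+d1*s[0],o2+d2*s[1]; return (p+q)/2,np.linalg.norm(p-q)
def proj(n,P):
    c=C[n];K=np.array([[c['f'],0,c['cx']],[0,c['f'],c['cy']],[0,0,1]])
    return cv2.projectPoints(np.array(P,float).reshape(-1,3),np.array(c['r']),np.array(c['t']),K,None)[0][:,0]
E
python3 - <<'E'
from h import *
np.set_printoptions(precision=4,suppress=True)
f=lambda x0,y0,s,x,y:(x0+(x+.5)/s-.5,y0+(y+.5)/s-.5)
t=lambda x,y:f(170,235,6,x,y); u=lambda x,y:f(320,140,6,x,y); s=lambda x,y:f(240,130,2.8,x,y)
print("cams",ray("top",(0,0))[0],ray("scene",(0,0))[0])
k=atz("top",t(562,148),.078); print("knobtop",k,atz("scene",s(212,308),.078),tri(t(562,148),s(212,308)))
e=atz("top",t(140,450),.022);print("end",e, atz("scene",s(169,553),.022)); h=atz("top",t(480,214),.040);print("hinge",h)
print("yaw",np.arctan2(*(e-k)[1::-1]),np.arctan2(*(h-k)[1::-1]),np.linalg.norm((e-k)[:2]))
print("bar",tri(u(309,376),s(287,113)))
for z in(.09,.1,.11):
  a,b=atz("top",u(258,410),z),atz("top",u(360,342),z);print(z,(a+b)/2,np.linalg.norm(a-b),np.arctan2(*(b-a)[1::-1]),atz("scene",s(287,113),z))
for n,p in dict(ind=(225,82)).items(): print(n,atz("top",u(*p),.076))
print("vial",atz("top",(325,244),.05),"petri",atz("top",(252.5,218),.015),"box",atz("top",(416,148),.06))
for p in [(480,440),(780,270)]: print("edge",atz("top",t(*p),0))
E
```

```text
cams [0.3563 0.1711 1.1636] [-0.0524  0.895   0.7856]
knobtop [0.4417 0.2873 0.078 ] [0.4414 0.2841 0.078 ] (array([0.4407, 0.2865, 0.0803]), np.float64(0.001956282274338101))
end [0.3325 0.4745 0.022 ] [0.3323 0.4705 0.022 ]
hinge [0.4195 0.3268 0.04  ]
yaw 2.0988596740778114 2.082460185119606 0.21667306643537346
bar (array([0.5611, 0.0135, 0.0952]), np.float64(0.0028861600937044353))
0.09 [0.5634 0.0134 0.09  ] 0.05159343167510365 -1.0478497920755008 [0.5643 0.0063 0.09  ]
0.1 [0.5614 0.0149 0.1   ] 0.051112874544508184 -1.0478497920755008 [0.5555 0.0191 0.1   ]
0.11 [0.5595 0.0163 0.11  ] 0.05063231741391273 -1.0478497920755008 [0.5466 0.0319 0.11  ]
ind [0.6963 0.0354 0.076 ]
vial [0.4718 0.1334 0.05  ] petri [0.5562 0.3176 0.015 ] box [ 0.7055 -0.1215  0.06  ]
edge [0.3266 0.3358 0.    ]
edge [0.3893 0.204  0.    ]
```

```bash
cat >> h.py <<'E'
from scipy.spatial.transform import Rotation as Ro
np.set_printoptions(precision=4,suppress=True)
def state():
    o=ctrl.get_obs(); w,x,y,z=o['eef_rot']; R=Ro.from_quat([x,y,z,w]).as_matrix()
    return o,R
def delta(p_to,p_from=None,yaw=None):
    o,R=state(); p=o['eef_pos'] if p_from is None else np.array(p_from)
    if yaw is not None:
        R=np.array([[np.cos(yaw),np.sin(yaw),0],[np.sin(yaw),-np.cos(yaw),0],[0,0,-1.]])
    return R.T@(np.array(p_to)-p)*100
def st():
    o,R=state(); print("t",o['time_s'],"p",o['eef_pos'],"yaw",np.arctan2(R[1,0],R[0,0]),"tilt",R[:,2],"F",o['wrist_force'],"op",o['opening'],"T",o['torque'])
E
python3 - <<'E'
from h import *
st()
P=[(0.1566,-0.5528,0.303),(.42,-.35,.303),(.48,0,.303),(.441,.2865,.25)]
for a,b in zip(P,P[1:]):
    d=delta(b,a,yaw=-1.05); n=int(np.ceil(np.linalg.norm(d)/4)); print(d,n,d/n)
E
```

```text
t 0.8 p [ 0.1566 -0.5533  0.3039] yaw -1.2949179134677726 tilt [-0.     -0.0001 -1.    ] F [ 0.4061  0.1777 -0.2195] op 1.0003908338333654 T [0.0239 0.0159 0.0445]
[ -4.4853 -32.9387   0.    ] 9 [-0.4984 -3.6599  0.    ]
[-27.3744 -22.6195   0.    ] 9 [-3.0416 -2.5133  0.    ]
[-26.7922 -10.8725   5.3   ] 8 [-3.349  -1.3591  0.6625]
```

Request:
move_arm(
  rows="0 0 0 0 0 -7 1;0 0 0 0 0 -7 1;-0.5 -3.66 0 0 0 0 1;-0.5 -3.66 0 0 0 0 1;-0.5 -3.66 0 0 0 0 1;-0.5 -3.66 0 0 0 0 1;-0.5 -3.66 0 0 0 0 1;-0.5 -3.66 0 0 0 0 1;-0.5 -3.66 0 0 0 0 1;-0.5 -3.66 0 0 0 0 1;-0.5 -3.66 0 0 0 0 1;-3.04 -2.51 0 0 0 0 1;-3.04 -2.51 0 0 0 0 1;-3.04 -2.51 0 0 0 0 1;-3.04 -2.51 0 0 0 0 1;-3.04 -2.51 0 0 0 0 1;-3.04 -2.51 0 0 0 0 1;-3.04 -2.51 0 0 0 0 1;-3.04 -2.51 0 0 0 0 1;-3.04 -2.51 0 0 0 0 1",
)

```text
time_s: 2.8
eef_pos: [0.4802, 0.0008, 0.3042]
eef_rot: [-0.0, 0.865, -0.502, 0.0]
wrist_force: [0.5, -0.2, -0.1]
opening: 1.0
```

Request:
move_arm(
  rows="-3.35 -1.36 0.66 0 0 0 1;-3.35 -1.36 0.66 0 0 0 1;-3.35 -1.36 0.66 0 0 0 1;-3.35 -1.36 0.66 0 0 0 1;-3.35 -1.36 0.66 0 0 0 1;-3.35 -1.36 0.66 0 0 0 1;-3.35 -1.36 0.66 0 0 0 1;-3.35 -1.36 0.66 0 0 0 1;0 0 0 0 0 0 1;0 0 0 0 0 0 1;0 0 0 0 0 0 1",
)

```text
time_s: 3.9
eef_pos: [0.4415, 0.2853, 0.2513]
eef_rot: [0.0, 0.865, -0.502, 0.0]
wrist_force: [-0.5, -0.8, 0.1]
opening: 0.996
```

Run:
```python
from h import *
st()
for n in("scene","top"):
    c=ctrl.camera(n)["color"]; cv2.imwrite(f"pics/{n}1.png",c)
st()
# target: grasp point z .060 -> tcp z .060+.0539
print(delta((.441,.2865,.114)))
```

```text
t 3.9 p [0.4415 0.2853 0.2513] yaw -1.0510327348357502 tilt [ 0.0003 -0.0003 -1.    ] F [-0.4631 -0.7714  0.1255] op 0.9955796067909938 T [-0.031   0.005  -0.0224]
t 4.0 p [0.4418 0.2849 0.2514] yaw -1.052113107038562 tilt [ 0.0005 -0.     -1.    ] F [ 0.2626 -0.3118  0.5545] op 1.0014657814303203 T [-0.0007  0.0094  0.0284]
[-0.182  -0.0069 13.7389]
```

Request:
move_arm(
  rows="-0.1 0 3 0 0 0 1;-0.1 0 3 0 0 0 1;0 0 3 0 0 0 1;0 0 2 0 0 0 1;0 0 1 0 0 0 1;0 0 1 0 0 0 1;0 0 0.7 0 0 0 1;0 0 0 0 0 0 1;0 0 0 0 0 0 1",
)

```text
time_s: 4.9
eef_pos: [0.4408, 0.2877, 0.1147]
eef_rot: [-0.0, 0.865, -0.501, 0.0]
wrist_force: [0.1, -0.4, 1.3]
opening: 1.0
```

Run:
```python
from h import *
st()
a=[]
for n,(x,y,w,h) in dict(scene=(250,180,130,160),top=(180,200,160,130)).items():
    c=ctrl.camera(n)["color"]; cv2.imwrite(f"pics/{n}2.png",cv2.resize(c[y:y+h,x:x+w],None,fx=3.7,fy=3.7,interpolation=cv2.INTER_CUBIC))
```

```text
t 4.9 p [0.4408 0.2877 0.1147] yaw -1.0506386646684924 tilt [ 0.001   0.0003 -1.    ] F [ 0.1166 -0.4191  1.2596] op 1.000420126040135 T [ 0.0161 -0.0135  0.0371]
```

View pics/scene2.png

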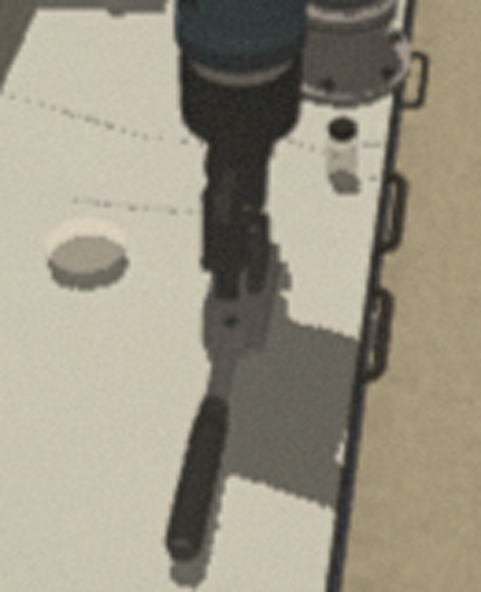

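View pics/top2.png

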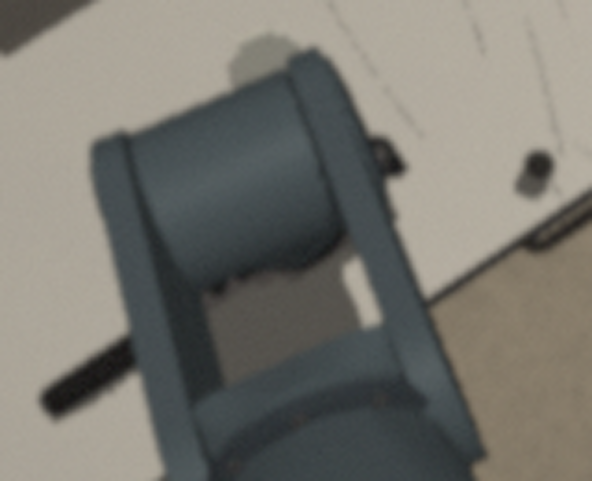

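Request:
move_arm(
  rows="0 0 0 0 0 0 0.5;0 0 0 0 0 0 0.3;0 0 0 0 0 0 0.2;0 0 0 0 0 0 0.2;0 0 0 0 0 0 0.2;0 0 0 0 0 0 0.2;0 0 0 0 0 0 0.2;0 0 0 0 0 0 0.2;0 0 0 0 0 0 0.2",
)

```text
time_s: 5.9
eef_pos: [0.4406, 0.2876, 0.1144]
eef_rot: [-0.0, 0.865, -0.501, 0.0]
wrist_force: [0.4, -1.4, 4.4]
opening: 0.392
```

Run:
```python
from h import *
st()
```

```text
t 5.9 p [0.4406 0.2876 0.1144] yaw -1.0506436274362794 tilt [ 0.0007  0.0001 -1.    ] F [ 0.4469 -1.4488  4.3616] op 0.3922785750064659 T [-0.1515  0.0729 -0.0305]
```

Request:
move_arm(
  rows="0 0 -0.3 0 0 0 0.2;0 0 -0.7 0 0 0 0.2;0 0 -1.5 0 0 0 0.2;0 0 -3 0 0 0 0.2;0 0 -3 0 0 0 0.2;0 0 -3 0 0 0 0.2;0 0 -2.5 0 0 0 0.2;0 0 0 0 0 0 0.2;0 0 0 0 0 0 0.2",
)

```text
time_s: 6.8
eef_pos: [0.4398, 0.2874, 0.2534]
eef_rot: [0.0, 0.865, -0.501, -0.0]
wrist_force: [-0.4, -0.6, -5.0]
opening: 0.394
```

Run:
```python
from h import *
st()
for n,(x,y,w,h) in dict(scene=(250,120,160,200),top=(180,180,220,130)).items():
    c=ctrl.camera(n)["color"]; cv2.imwrite(f"pics/{n}3.png",cv2.resize(c[y:y+h,x:x+w],None,fx=3,fy=3,interpolation=cv2.INTER_CUBIC))
```

```text
t 6.8 p [0.4398 0.2874 0.2534] yaw -1.0505261162277308 tilt [-0.0005 -0.0001 -1.    ] F [-0.4326 -0.5734 -4.9615] op 0.3941360952233922 T [-0.071  -0.0169 -0.019 ]
```

View pics/scene3.png

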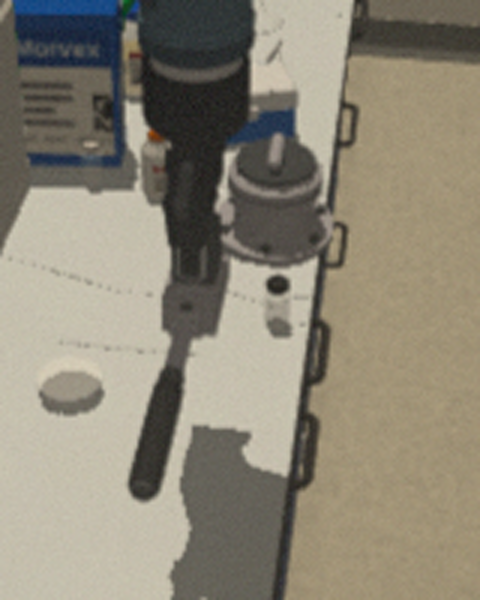

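View pics/top3.png

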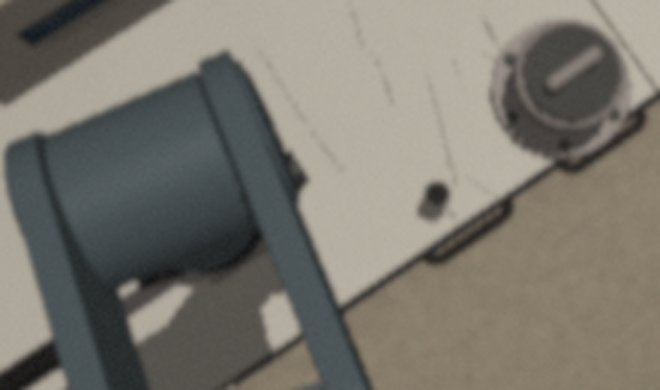

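Run:
```python
from h import *
print(proj("top",[.561,.0145,.1]),proj("scene",[.561,.0145,.1]))
a=cv2.imread("pics/top0.png")[180:225,340:395]; b=cv2.imread("pics/scene0.png")[155:210,315:370]
g=lambda i:cv2.resize(i,None,fx=10,fy=10,interpolation=cv2.INTER_CUBIC)
cv2.imwrite("pics/zt.png",g(a));cv2.imwrite("pics/zs.png",g(b))
```

```text
[[371.2717 202.4038]] [[341.5739 168.7281]]
```

View pics/zt.png

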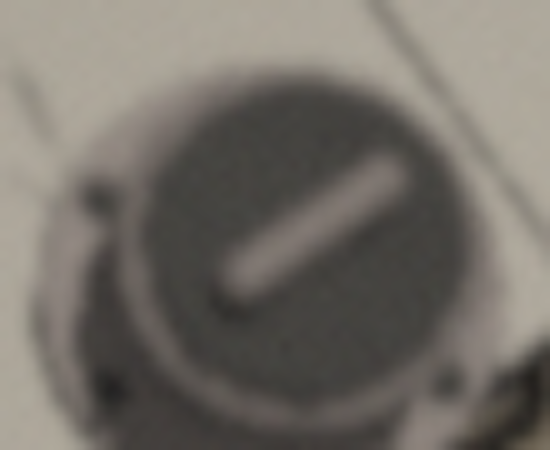

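View pics/zs.png

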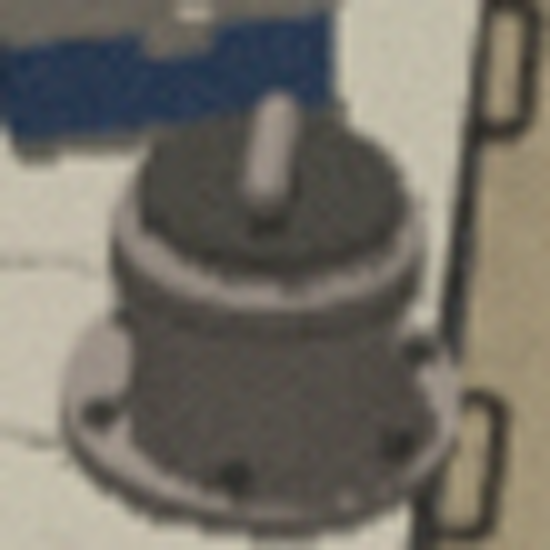

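Run:
```python
from h import *
print(tri((371.05,201.75),(341.75,169.25)),tri((370.05,203.35),(341.75,173.25)))
def seg(im,off,lo):
    pass
# fit by model: params cx,cy,z,yaw; overlay
def overlay(n,img,off,P):
    big=cv2.resize(img,None,fx=10,fy=10,interpolation=cv2.INTER_CUBIC)
    for pts,col in P:
        q=((proj(n,pts)-off+.5)*10).astype(int).reshape(-1,1,2); cv2.polylines(big,[q],False,col,1)
    return big
a=cv2.imread("pics/top0.png")[180:225,340:395]; b=cv2.imread("pics/scene0.png")[155:210,315:370]
th=np.linspace(0,2*np.pi,60)
def model(x,y,z,yaw):
    d=np.array([np.cos(yaw),np.sin(yaw),0]);nn=np.array([-d[1],d[0],0]);c=np.array([x,y,z]);u=np.array([0,0,1])
    L=[]
    for s in(-28,28): L.append(([c+d*s*.001+.007*(nn*np.cos(t)+u*np.sin(t)) for t in th],(0,0,255)))
    for t in np.linspace(0,2*np.pi,9): L.append(([c+s*d*.028+.007*(nn*np.cos(t)+u*np.sin(t)) for s in(-1,1)],(0,255,255)))
    L.append(([c+[.053*np.cos(t),.053*np.sin(t),-.009] for t in th],(0,255,0)))
    L.append(([[x+.062*np.cos(t),y+.062*np.sin(t),0.006] for t in th],(255,255,0)))
    return L
m=model(.5615,.0150,.093,-1.048)
cv2.imwrite("pics/ov.png",np.vstack([np.hstack([overlay("top",a,[340,180],m)]),])); cv2.imwrite("pics/ov2.png",overlay("scene",b,[315,155],m))
```

```text
(array([0.5621, 0.014 , 0.0977]), np.float64(0.00235359625143905)) (array([0.5608, 0.0149, 0.0847]), np.float64(0.002292558565289438))
```

View pics/ov.png

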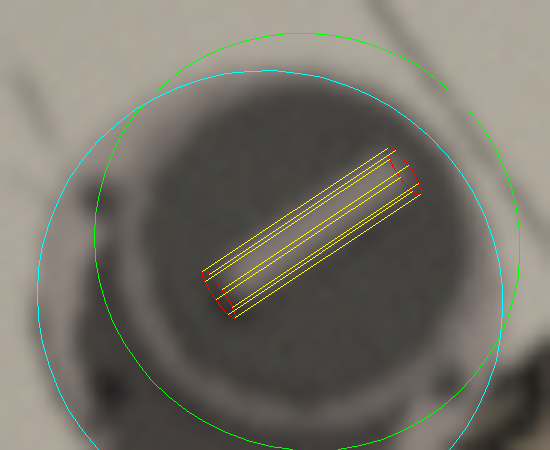

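View pics/ov2.png

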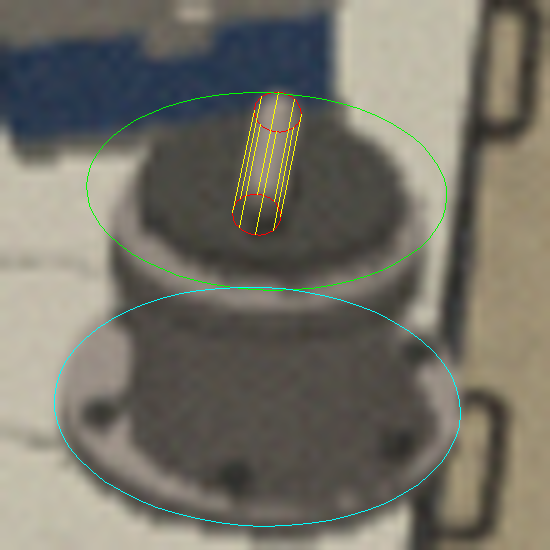

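Run:
```python
from h import *
a=cv2.imread("pics/top0.png")[180:225,340:395]
hsv=a.astype(float).mean(2)
# bar: bright region inside disc
big=cv2.resize(a,None,fx=10,fy=10,interpolation=cv2.INTER_CUBIC).mean(2)
for T in (85,95,105):
    m=(big>T).astype(np.uint8); n,l,s,c=cv2.connectedComponentsWithStats(m)
    k=l[222,315]; 
    ys,xs=np.where(l==k); w,v=np.linalg.eigh(np.cov(xs,ys)); 
    u=np.array([340+(xs.mean()+.5)/10-.5,180+(ys.mean()+.5)/10-.5]); 
    r=cv2.minAreaRect(np.c_[xs,ys].astype(np.int32))
    d=v[:,1]; p0,p1=atz("top",u-d*6,.095),atz("top",u+d*6,.095)
    print(T,k,len(xs),u,r,atz("top",u,.095),np.arctan2(*(p1-p0)[1::-1]))
st()
print(delta((.5622,.0146,.2534)), delta((.5622,.0146,.23)))
```

```text
85 2 10073 [371.076  201.8376] ((314.568603515625, 222.78334045410156), (52.2933464050293, 211.932861328125), 55.512630462646484) [0.5634 0.0141 0.095 ] 2.1089957298282265
95 2 7750 [371.1358 201.8161] ((315.3960266113281, 222.67160034179688), (42.145286560058594, 200.75282287597656), 55.437477111816406) [0.5635 0.014  0.095 ] 2.11039346908595
105 2 5454 [371.112  201.8294] ((315.6289367675781, 222.18695068359375), (32.47432327270508, 190.04861450195312), 55.40771484375) [0.5634 0.014  0.095 ] 2.1108698537556942
t 6.9 p [0.4391 0.2871 0.2519] yaw -1.0506920395108423 tilt [-0.0036 -0.0013 -1.    ] F [-0.6733 -0.5087 -4.4224] op 0.38939099250831993 T [-0.075  -0.007   0.0111]
[29.7626  2.8628 -0.1592] [29.7642  2.8539  2.1808]
```

Run:
```python
from h import *
print(delta((.5628,.0142,.2534),(.4396,.2874,.2534),yaw=-1.033))
```

```text
[29.7744  3.4136  0.    ]
```

Request:
move_arm(
  rows="0 0 0 0 0 -1 0.2;1 0.11 0 0 0 0 0.2;2 0.23 0 0 0 0 0.2;3 0.34 0 0 0 0 0.2;3 0.34 0 0 0 0 0.2;3 0.34 0 0 0 0 0.2;3 0.34 0 0 0 0 0.2;3 0.34 0 0 0 0 0.2;3 0.34 0 0 0 0 0.2;3 0.34 0 0 0 0 0.2;3 0.34 0 0 0 0 0.2;1.8 0.25 0 0 0 0 0.2;0.97 0.11 0 0 0 0 0.2;0 0 0 0 0 0 0.2;0 0 0 0 0 0 0.2;0 0 0 0 0 0 0.2;0 0 0 0 0 0 0.2",
)

```text
time_s: 8.6
eef_pos: [0.5631, 0.0154, 0.2541]
eef_rot: [-0.0, 0.87, -0.493, -0.0]
wrist_force: [-0.4, 0.2, -3.3]
opening: 0.391
```

Run:
```python
from h import *
st()
for n,(x,y,w,h) in dict(scene=(280,80,110,130),top=(280,130,160,120)).items():
    c=ctrl.camera(n)["color"]; cv2.imwrite(f"pics/{n}4.png",cv2.resize(c[y:y+h,x:x+w],None,fx=4.5,fy=4.5,interpolation=cv2.INTER_CUBIC))
    st()
```

```text
t 8.6 p [0.5631 0.0154 0.2541] yaw -1.0317087648021657 tilt [-0.      0.0002 -1.    ] F [-0.3874  0.1775 -3.2699] op 0.3907507961602188 T [-0.0077 -0.0489 -0.0059]
t 8.65 p [0.5631 0.0153 0.2542] yaw -1.0318409811040787 tilt [-0.      0.0001 -1.    ] F [-0.1496 -0.3825 -4.3293] op 0.3927710906020579 T [-0.0798  0.0042  0.0288]
t 8.7 p [0.5632 0.0151 0.2542] yaw -1.0320726124053692 tilt [ 0.0001  0.0001 -1.    ] F [ 0.0514 -0.6068 -4.179 ] op 0.38843756902329885 T [-0.1188 -0.0805 -0.0035]
```

View pics/scene4.png

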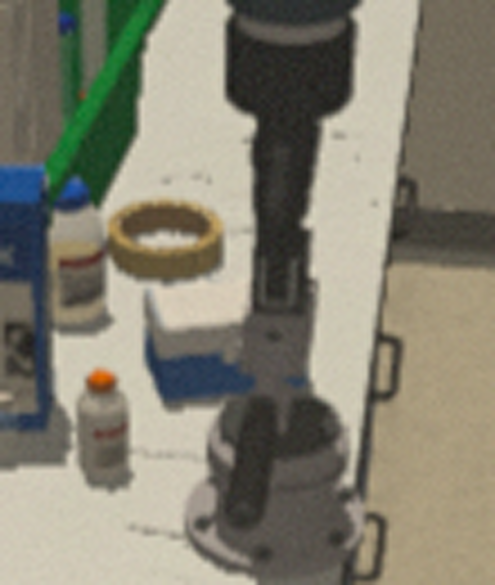

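View pics/top4.png

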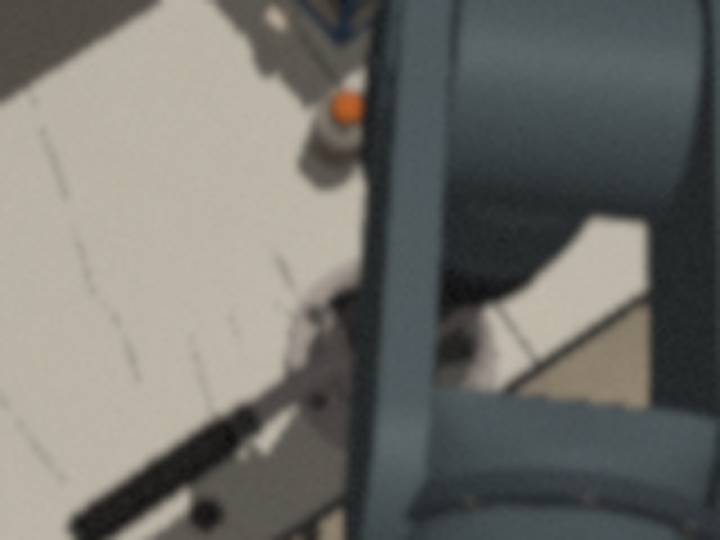

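Request:
move_arm(
  rows="0.07 0.08 0.5 0 0 0 0.2;0 0 1 0 0 0 0.2;0 0 1 0 0 0 0.2;0 0 0.5 0 0 0 0.2;0 0 0.2 0 0 0 0.2;0 0 0 0 0 0 0.2",
)

```text
time_s: 9.3
eef_pos: [0.5629, 0.0133, 0.2215]
eef_rot: [0.0, 0.869, -0.494, -0.001]
wrist_force: [0.0, 0.8, -3.3]
opening: 0.386
```

Request:
move_arm(
  rows="0 0 0.2 0 0 0 0.2;0 0 0.2 0 0 0 0.2;0 0 0.2 0 0 0 0.2;0 0 0 0 0 0 0.2",
)

```text
time_s: 9.7
eef_pos: [0.5629, 0.0133, 0.2159]
eef_rot: [0.0, 0.869, -0.494, -0.0]
wrist_force: [-0.8, 0.1, -3.9]
opening: 0.39
```

Request:
move_arm(
  rows="0 0 0.15 0 0 0 0.2;0 0 0.15 0 0 0 0.2;0 0 0 0 0 0 0.2",
)

```text
time_s: 10.0
eef_pos: [0.5629, 0.0133, 0.2128]
eef_rot: [0.0, 0.87, -0.494, -0.0]
wrist_force: [0.2, -0.0, -4.5]
opening: 0.388
```

Request:
move_arm(
  rows="0 0 0.15 0 0 0 0.2;0 0 0.15 0 0 0 0.2;0 0 0 0 0 0 0.2",
)

```text
time_s: 10.3
eef_pos: [0.5629, 0.0133, 0.2098]
eef_rot: [0.0, 0.87, -0.494, -0.0]
wrist_force: [-0.0, 0.4, -4.4]
opening: 0.388
```

Request:
move_arm(
  rows="0 0 0.15 0 0 0 0.2;0 0 0.15 0 0 0 0.2;0 0 0 0 0 0 0.2",
)

```text
time_s: 10.6
eef_pos: [0.5629, 0.0133, 0.2068]
eef_rot: [0.0, 0.869, -0.494, -0.0]
wrist_force: [-0.0, 0.4, -4.1]
opening: 0.392
```

Run:
```python
from h import *
st()
for n,(x,y,w,h) in dict(scene=(280,80,110,130)).items():
    c=ctrl.camera(n)["color"]; cv2.imwrite(f"pics/{n}5.png",cv2.resize(c[y:y+h,x:x+w],None,fx=4.5,fy=4.5,interpolation=cv2.INTER_CUBIC))
    st()
```

```text
t 10.6 p [0.5629 0.0133 0.2068] yaw -1.0332366497251013 tilt [-0.0005  0.0001 -1.    ] F [-0.007   0.3784 -4.0923] op 0.3915586018709425 T [-0.0503 -0.0545 -0.0068]
t 10.65 p [0.563  0.0133 0.2069] yaw -1.033239711325454 tilt [-0.0004  0.0001 -1.    ] F [-1.479  -0.1253 -3.6511] op 0.38874156032822327 T [-0.0873 -0.0994  0.0635]
```

View pics/scene5.png

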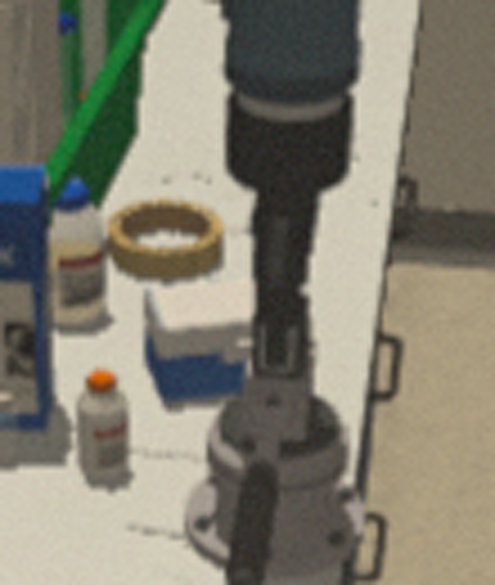

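Request:
move_arm(
  rows="0 0 0.15 0 0 0 0.2;0 0 0.15 0 0 0 0.2;0 0 0 0 0 0 0.2",
)

```text
time_s: 10.95
eef_pos: [0.5629, 0.0133, 0.2038]
eef_rot: [0.0, 0.87, -0.494, -0.0]
wrist_force: [0.1, -1.0, -3.9]
opening: 0.392
```

Request:
move_arm(
  rows="0 0 0.12 0 0 0 0.2;0 0 0.12 0 0 0 0.2;0 0 0 0 0 0 0.2",
)

```text
time_s: 11.25
eef_pos: [0.563, 0.0133, 0.2015]
eef_rot: [0.0, 0.87, -0.494, -0.0]
wrist_force: [-0.2, 0.5, -5.0]
opening: 0.394
```

Request:
move_arm(
  rows="0 0 0.12 0 0 0 0.2;0 0 0 0 0 0 0.2",
)

```text
time_s: 11.45
eef_pos: [0.563, 0.0133, 0.2003]
eef_rot: [0.0, 0.87, -0.494, -0.0]
wrist_force: [-0.4, 0.5, -3.8]
opening: 0.389
```

Request:
move_arm(
  rows="0 0 0.1 0 0 0 0.2;0 0 0.1 0 0 0 0.2;0 0 0 0 0 0 0.2",
)

```text
time_s: 11.75
eef_pos: [0.5633, 0.0133, 0.1994]
eef_rot: [-0.0, 0.87, -0.494, 0.0]
wrist_force: [-2.7, -0.7, 4.4]
opening: 0.391
```

Request:
move_arm(
  rows="0 0 0.1 0 0 0 0.2;0 0 0.1 0 0 0 0.2;0 0 0 0 0 0 0.2",
)

```text
time_s: 12.05
eef_pos: [0.5633, 0.0133, 0.1994]
eef_rot: [-0.0, 0.87, -0.494, 0.0]
wrist_force: [-9.9, 0.8, 19.0]
opening: 0.393
```

Request:
move_arm(
  rows="0 0 0.1 0 0 0 0.2;0 0 0.1 0 0 0 0.2;0 0 0 0 0 0 0.2",
)

```text
time_s: 12.35
eef_pos: [0.5634, 0.0134, 0.1993]
eef_rot: [0.0, 0.87, -0.494, 0.001]
wrist_force: [-16.6, 1.5, 32.0]
opening: 0.391
```

Request:
move_arm(
  rows="0 0 -0.2 0 0 0 0.2;0 0 -0.2 0 0 0 0.2;0 0 0 0 0 0 0.2",
)

```text
time_s: 12.65
eef_pos: [0.5635, 0.0133, 0.1994]
eef_rot: [-0.0, 0.869, -0.494, 0.001]
wrist_force: [-3.0, 0.5, 6.7]
opening: 0.39
```

Run:
```python
from h import *
st()
for n,(x,y,w,h) in dict(scene=(280,80,110,150),top=(260,150,140,110)).items():
    c=ctrl.camera(n)["color"]; cv2.imwrite(f"pics/{n}6.png",cv2.resize(c[y:y+h,x:x+w],None,fx=4,fy=4,interpolation=cv2.INTER_CUBIC))
```

```text
t 12.65 p [0.5635 0.0133 0.1994] yaw -1.0332173562651432 tilt [ 0.0012 -0.0001 -1.    ] F [-3.0108  0.4969  6.7258] op 0.3895452025893921 T [ 0.2016  0.6506 -0.0084]
```

View pics/scene6.png

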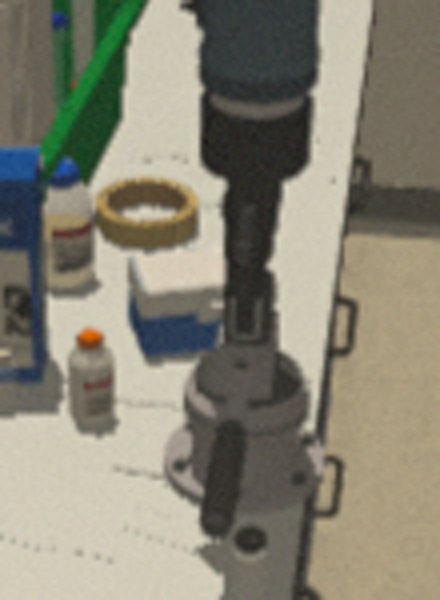

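View pics/top6.png

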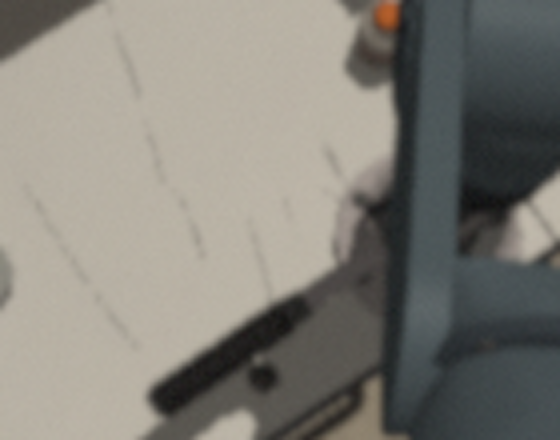

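Request:
move_arm(
  rows="0 0 -0.1 0 0 0 0.5;0 0 0 0 0 0 0.9;0 0 0 0 0 0 0.9;0 0 0 0 0 0 0.9;0 0 0 0 0 0 0.9;0 0 -0.5 0 0 0 0.9;0 0 -1 0 0 0 0.9;0 0 -3 0 0 0 0.9;0 0 -3 0 0 0 0.9;0 0 -3 0 0 0 0.9;0 0 0 0 0 0 0.9",
)

```text
time_s: 13.85
eef_pos: [0.5654, 0.013, 0.3108]
eef_rot: [-0.002, 0.87, -0.494, 0.005]
wrist_force: [0.3, -0.4, 0.2]
opening: 0.898
```

Run:
```python
from h import *
st()
for n,(x,y,w,h) in dict(scene=(280,80,110,150),top=(260,150,140,110)).items():
    c=ctrl.camera(n)["color"]; cv2.imwrite(f"pics/{n}7.png",cv2.resize(c[y:y+h,x:x+w],None,fx=4,fy=4,interpolation=cv2.INTER_CUBIC))
c=np.array([.5630,.0138,.141]);yaw=2.108
d=np.array([np.cos(yaw),np.sin(yaw),0])
for z in (.141,): print("handle pt",c+d*.175-[0,0,.034],"end",c+d*.215-[0,0,.034],"hinge",c+d*.045)
print(proj("scene",[c+d*.215-[0,0,.034],c+[0,0,.022],c+d*.045-[0,0,.016]]),proj("top",[c+d*.215-[0,0,.034],c+[0,0,.022],c+d*.045-[0,0,.016]]))
```

```text
t 13.85 p [0.5654 0.013  0.3108] yaw -1.03301890134177 tilt [ 0.0099 -0.0018 -0.9999] F [ 0.2799 -0.3569  0.2405] op 0.8983741978591182 T [-0.0376 -0.025   0.0071]
handle pt [0.4734 0.1642 0.107 ] end [0.453  0.1985 0.107 ] hinge [0.54   0.0525 0.141 ]
[[333.1353 211.5332]
 [341.9683 149.6719]
 [339.9574 169.4411]] [[298.9496 251.1433]
 [374.9953 196.1604]
 [357.6074 209.9704]]
```

View pics/scene7.png

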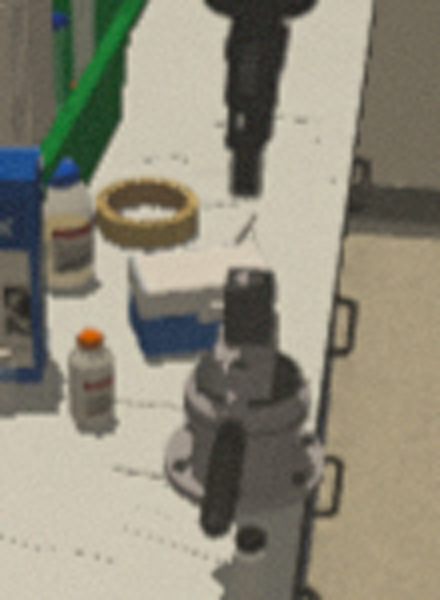

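View pics/top7.png

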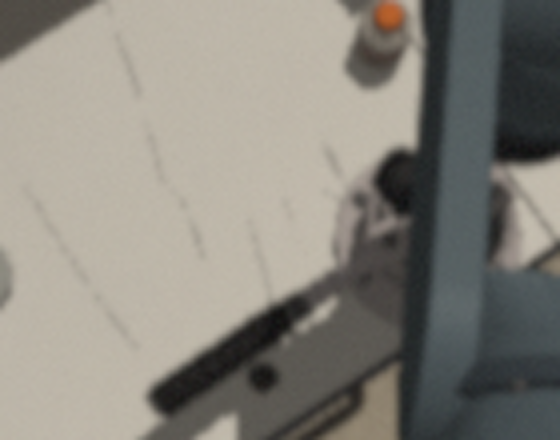

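Request:
move_arm(
  rows="0 0 0 0 0 -8 0.9;0 0 0 0 0 -8 0.8;0 0 0 0 0 -8 0.7;0 0 0 0 0 -8 0.6;0 0 0 0 0 -8 0.6;0 0 0 0 0 -8 0.6;0 0 0 0 0 -8 0.6;0 0 0 0 0 -8 0.6;0 0 0 0 0 -8 0.6;0 0 0 0 0 -8 0.6;0 0 0 0 0 -8 0.6;0 0 0 0 0 -2 0.6;0 -3 0 0 0 0 0.6;0 -3 0 0 0 0 0.6;0 -3 0 0 0 0 0.6;0 -3 0 0 0 0 0.6;0 -3 0 0 0 0 0.6;0 -2 0 0 0 0 0.6;0 0 0 0 0 0 0.6;0 0 0 0 0 0 0.6",
)

```text
time_s: 15.95
eef_pos: [0.4757, 0.1593, 0.3037]
eef_rot: [0.0, 0.964, 0.266, -0.001]
wrist_force: [-0.2, -0.3, 0.2]
opening: 0.603
```

Run:
```python
from h import *
st()
print(delta((.4734,.1642,.161)))
for n,(x,y,w,h) in dict(top=(260,150,140,110)).items():
    c=ctrl.camera(n)["color"]; cv2.imwrite(f"pics/{n}8.png",cv2.resize(c[y:y+h,x:x+w],None,fx=5,fy=5,interpolation=cv2.INTER_CUBIC))
st()
```

```text
t 15.95 p [0.4757 0.1593 0.3037] yaw 0.5386531330171002 tilt [-0.0013 -0.0005 -1.    ] F [-0.2103 -0.3348  0.1628] op 0.6030748158664764 T [0.0205 0.0029 0.001 ]
[ 0.0793 -0.536  14.2664]
t 16.0 p [0.476  0.1589 0.3039] yaw 0.5377045751175017 tilt [-0.001  -0.0005 -1.    ] F [ 0.4555 -0.1285  0.16  ] op 0.6009200575474264 T [-0.0338 -0.0392  0.0095]
```

View pics/top8.png

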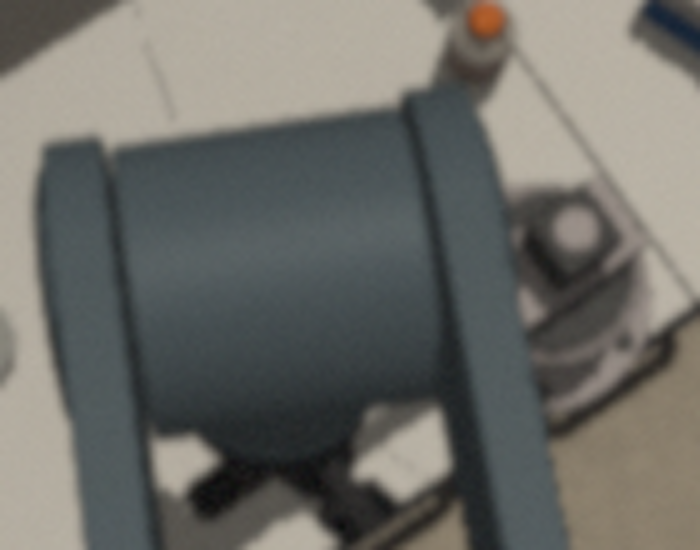

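Request:
move_arm(
  rows="0.04 -0.27 1.5 0 0 0 0.6;0.04 -0.27 3 0 0 0 0.6;0 0 3 0 0 0 0.6;0 0 3 0 0 0 0.6;0 0 1.5 0 0 0 0.6;0 0 1.2 0 0 0 0.6;0 0 0.6 0 0 0 0.6;0 0 0.4 0 0 0 0.5;0 0 0 0 0 0 0.5;0 0 0 0 0 0 0.5;0 0 0 0 0 0 0.5",
)

```text
time_s: 17.1
eef_pos: [0.4745, 0.1645, 0.1633]
eef_rot: [0.0, 0.964, 0.266, 0.001]
wrist_force: [0.2, 1.5, 0.8]
opening: 0.499
```

Run:
```python
from h import *
st()
for n,(x,y,w,h) in dict(scene=(280,100,110,150)).items():
    c=ctrl.camera(n)["color"]; cv2.imwrite(f"pics/{n}9.png",cv2.resize(c[y:y+h,x:x+w],None,fx=4,fy=4,interpolation=cv2.INTER_CUBIC))
```

```text
t 17.1 p [0.4745 0.1645 0.1633] yaw 0.5376940124202648 tilt [ 0.0015  0.0002 -1.    ] F [0.1615 1.4563 0.8025] op 0.49856607157897215 T [-0.0337  0.0158  0.0236]
```

View pics/scene9.png

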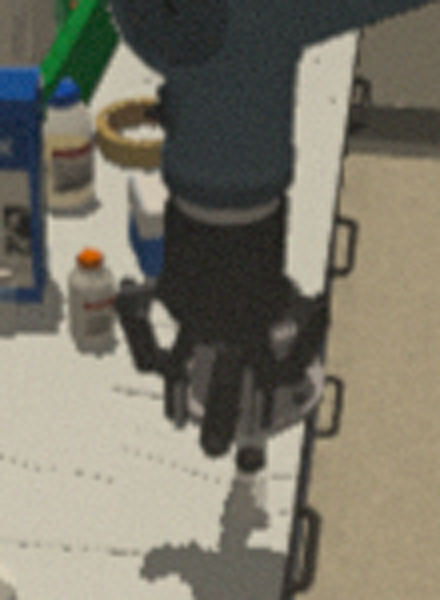

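Request:
move_arm(
  rows="0.3 0 0 0 0 0 0.5;0.3 0 0 0 0 0 0.5;0.2 0 0 0 0 0 0.5;0.2 0 0 0 0 0 0.5;0.1 0 0 0 0 0 0.5;0 0 0 0 0 0 0.5;0 0 0 0 0 0 0.5",
)

```text
time_s: 17.85
eef_pos: [0.4833, 0.17, 0.1624]
eef_rot: [-0.0, 0.964, 0.266, -0.0]
wrist_force: [-0.1, 0.1, 0.1]
opening: 0.501
```

Request:
move_arm(
  rows="0.31 0 0 0 0 1 0.5;0.31 0 0 0 0 1 0.5;0.31 0.01 0 0 0 1 0.5;0 0 0 0 0 0 0.5",
)

```text
time_s: 18.25
eef_pos: [0.492, 0.1747, 0.1626]
eef_rot: [-0.0, 0.971, 0.24, 0.0]
wrist_force: [0.4, -0.5, -0.5]
opening: 0.501
```

Request:
move_arm(
  rows="0.31 0 0 0 0 1 0.5;0.31 0 0 0 0 1 0.5;0.31 0.01 0 0 0 1 0.5;0 0 0 0 0 0 0.5",
)

```text
time_s: 18.65
eef_pos: [0.5, 0.1787, 0.1624]
eef_rot: [0.0, 0.977, 0.214, -0.0]
wrist_force: [-0.6, -1.4, 0.4]
opening: 0.499
```

Request:
move_arm(
  rows="0.31 0 0 0 0 1 0.5;0.31 0 0 0 0 1 0.5;0.31 0.01 0 0 0 1 0.5;0.31 0 0 0 0 1 0.5;0.31 0 0 0 0 1 0.5;0.31 0.01 0 0 0 1 0.5;0 0 0 0 0 0 0.5",
)

```text
time_s: 19.35
eef_pos: [0.5176, 0.1857, 0.1625]
eef_rot: [-0.0, 0.987, 0.163, 0.0]
wrist_force: [-1.0, -0.8, -0.7]
opening: 0.501
```

Run:
```python
from h import *
st()
for n,(x,y,w,h) in dict(scene=(280,100,110,150),top=(260,150,140,110)).items():
    c=ctrl.camera(n)["color"]; cv2.imwrite(f"pics/{n}10.png",cv2.resize(c[y:y+h,x:x+w],None,fx=4,fy=4,interpolation=cv2.INTER_CUBIC))
```

```text
t 19.35 p [0.5176 0.1857 0.1625] yaw 0.3273210814842362 tilt [ 0.0004  0.0003 -1.    ] F [-0.9922 -0.8257 -0.7264] op 0.5009755190262667 T [-0.1718  0.1777 -0.0499]
```

View pics/scene10.png

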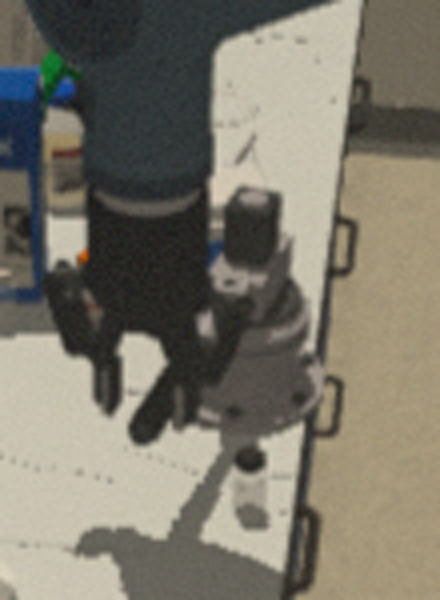

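View pics/top10.png

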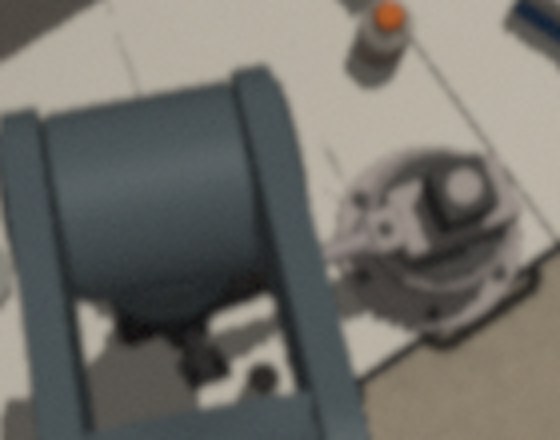

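Request:
move_arm(
  rows="0.31 0 0 0 0 1 0.5;0.31 0 0 0 0 1 0.5;0.31 0.01 0 0 0 1 0.5;0 0 0 0 0 0 0.5",
)

```text
time_s: 19.85
eef_pos: [0.5265, 0.1884, 0.1625]
eef_rot: [-0.0, 0.991, 0.137, 0.0]
wrist_force: [-1.0, -0.5, -0.1]
opening: 0.5
```

Request:
move_arm(
  rows="0.31 0 0 0 0 1 0.5;0.31 0.01 0 0 0 1 0.5;0 0 0 0 0 0 0.5",
)

```text
time_s: 20.15
eef_pos: [0.5324, 0.1899, 0.1625]
eef_rot: [-0.0, 0.993, 0.12, 0.0]
wrist_force: [-0.6, -0.4, -1.2]
opening: 0.502
```

Request:
move_arm(
  rows="0.31 0 0 0 0 1 0.5;0.31 0.01 0 0 0 1 0.5;0 0 0 0 0 0 0.5",
)

```text
time_s: 20.45
eef_pos: [0.5385, 0.1912, 0.1625]
eef_rot: [-0.0, 0.995, 0.102, 0.0]
wrist_force: [-1.7, -0.6, -0.4]
opening: 0.5
```

Request:
move_arm(
  rows="0.31 0 0 0 0 1 0.5;0.31 0.01 0 0 0 1 0.5;0 0 0 0 0 0 0.5",
)

```text
time_s: 20.75
eef_pos: [0.5446, 0.1924, 0.1625]
eef_rot: [-0.0, 0.996, 0.085, 0.0]
wrist_force: [-2.3, -0.5, -0.6]
opening: 0.498
```

Request:
move_arm(
  rows="0.31 0 0 0 0 1 0.5;0.31 0.01 0 0 0 1 0.5;0 0 0 0 0 0 0.5",
)

```text
time_s: 21.05
eef_pos: [0.5508, 0.1932, 0.1625]
eef_rot: [-0.0, 0.998, 0.068, 0.0]
wrist_force: [-1.1, -0.8, -0.6]
opening: 0.495
```

Request:
move_arm(
  rows="0.31 0 0 0 0 1 0.5;0.31 0.01 0 0 0 1 0.5;0 0 0 0 0 0 0.5",
)

```text
time_s: 21.35
eef_pos: [0.557, 0.1939, 0.1626]
eef_rot: [-0.0, 0.999, 0.05, 0.0]
wrist_force: [-1.5, -1.4, 0.1]
opening: 0.499
```

Request:
move_arm(
  rows="0.31 0 0 0 0 1 0.5;0.31 0.01 0 0 0 1 0.5;0 0 0 0 0 0 0.5",
)

```text
time_s: 21.65
eef_pos: [0.5615, 0.194, 0.1618]
eef_rot: [0.0, 0.999, 0.033, -0.002]
wrist_force: [-6.6, -3.3, 1.7]
opening: 0.5
```

Run:
```python
from h import *
st()
for n,(x,y,w,h) in dict(scene=(260,100,130,150),top=(290,150,110,100)).items():
    c=ctrl.camera(n)["color"]; cv2.imwrite(f"pics/{n}11.png",cv2.resize(c[y:y+h,x:x+w],None,fx=5 if n=="top" else 4,fy=5 if n=="top" else 4,interpolation=cv2.INTER_CUBIC))
```

```text
t 21.65 p [0.5615 0.194  0.1618] yaw 0.06523513578959954 tilt [-0.0041 -0.0009 -1.    ] F [-6.5751 -3.2973  1.6556] op 0.4996055321965971 T [-0.4783  1.0947  0.0399]
```

View pics/scene11.png

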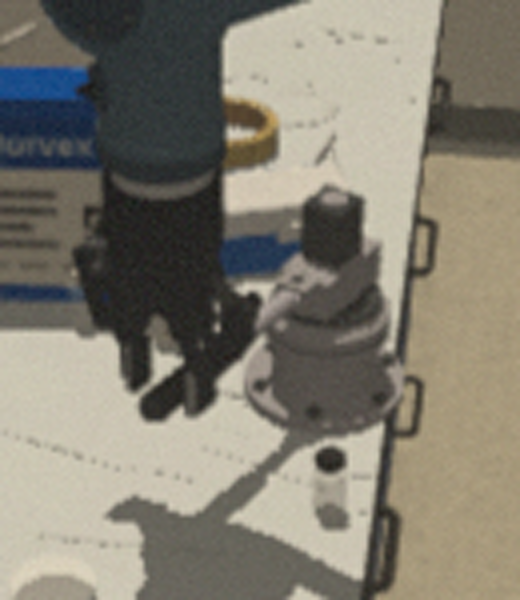

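View pics/top11.png

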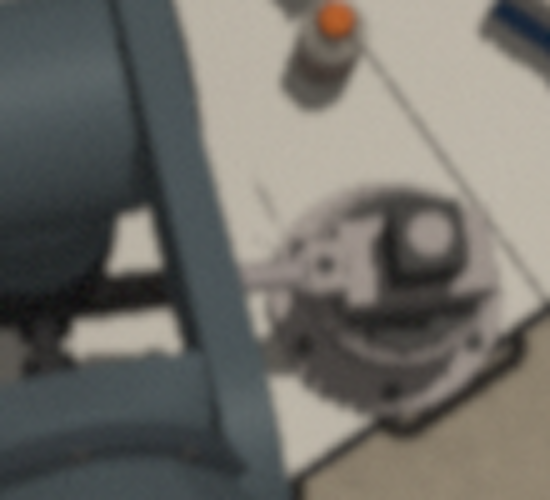

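Request:
move_arm(
  rows="0.3 0.01 0 0 0 1 0.5;0 0 0 0 0 0 0.5",
)

```text
time_s: 21.95
eef_pos: [0.5641, 0.194, 0.1617]
eef_rot: [0.001, 1.0, 0.024, -0.003]
wrist_force: [-7.8, -4.0, 2.8]
opening: 0.5
```

Request:
move_arm(
  rows="0.3 0.01 0 0 0 1 0.5;0 0 0 0 0 0 0.5",
)

```text
time_s: 22.15
eef_pos: [0.5671, 0.194, 0.1617]
eef_rot: [0.001, 1.0, 0.015, -0.003]
wrist_force: [-8.6, -4.4, 2.6]
opening: 0.501
```

Run:
```python
from h import *
st()
for n,(x,y,w,h) in dict(top=(290,150,110,100)).items():
    c=ctrl.camera(n)["color"]; cv2.imwrite(f"pics/{n}12.png",cv2.resize(c[y:y+h,x:x+w],None,fx=5 if n=="top" else 4,fy=5 if n=="top" else 4,interpolation=cv2.INTER_CUBIC))
```

```text
t 22.15 p [0.5671 0.194  0.1617] yaw 0.030430044143661728 tilt [-0.0052 -0.0013 -1.    ] F [-8.5825 -4.4315  2.639 ] op 0.5012490453238845 T [-0.6203  1.4178  0.0032]
```

View pics/top12.png

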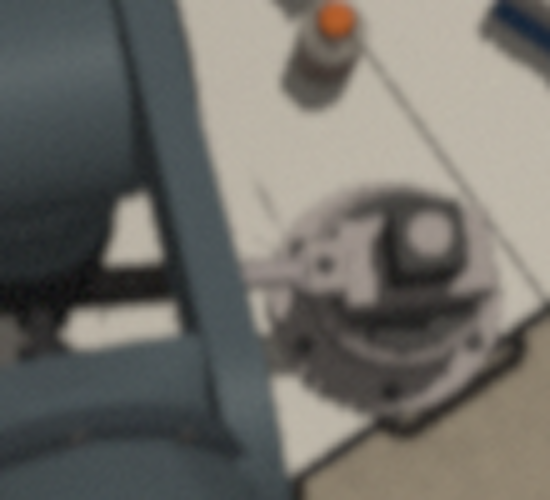

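Request:
move_arm(
  rows="0.3 0.01 0 0 0 1 0.5;0.3 0.01 0 0 0 1 0.5;0 0 0 0 0 0 0.5",
)

```text
time_s: 22.5
eef_pos: [0.573, 0.1938, 0.1616]
eef_rot: [0.001, 1.0, -0.002, -0.003]
wrist_force: [-9.4, -4.5, 3.5]
opening: 0.501
```

Run:
```python
from h import *
st()
for n,(x,y,w,h) in dict(top=(240,150,160,110),scene=(260,100,130,150)).items():
    c=ctrl.camera(n)["color"]; cv2.imwrite(f"pics/{n}13.png",cv2.resize(c[y:y+h,x:x+w],None,fx=5 if n=="top" else 4,fy=5 if n=="top" else 4,interpolation=cv2.INTER_CUBIC))
```

```text
t 22.5 p [0.573  0.1938 0.1616] yaw -0.004540319624652038 tilt [-0.0055 -0.0016 -1.    ] F [-9.4129 -4.5     3.5305] op 0.5006601398893157 T [-0.765   1.4788  0.0659]
```

View pics/top13.png

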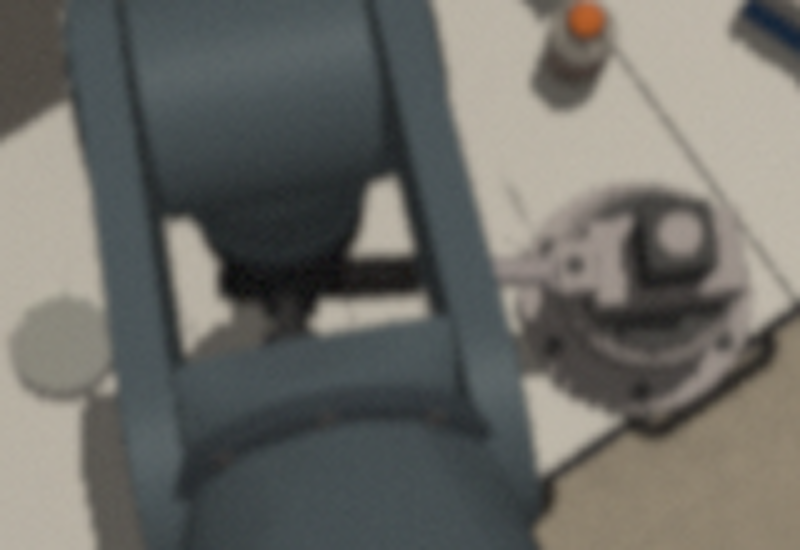

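View pics/scene13.png

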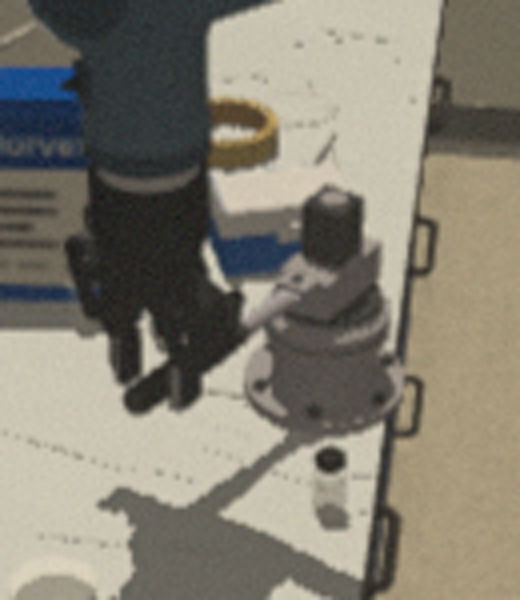

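Run:
```python
from h import *
f=lambda x,y:(240+(x+.5)/5-.5,150+(y+.5)/5-.5)
k=atz("top",f(683,232),.163)[:2];h=atz("top",f(575,264),.124)[:2]
print(k,h,np.linalg.norm(h-k))
ya=lambda a,b:np.arctan2(*(b-a)[::-1])
print("head",ya(np.array([.563,.0138]),h),ya(k,h))
for p in[(510,268),(385,277),(350,278)]:
    q=atz("top",f(*p),.107)[:2]; print(q,"handle",ya(h,q))
g1=atz("top",f(510,268),.107)[:2];g2=atz("top",f(350,278),.107)[:2];print(ya(g1,g2))
# scene grip end centre crop (143,398)
e=atz("scene",(260+143/4,100+398/4),.107)[:2];print("scene end",e,ya(h,e),np.linalg.norm(e-h))
# trace grip mask
```

```text
[0.5632 0.011 ] [0.559 0.058] 0.0471645626809382
head 1.660653058435163 1.6594029817524871
[0.5624 0.0879] handle 1.4571424995833362
[0.562 0.149] handle 1.5382174398891755
[0.5626 0.166 ] handle 1.537561255567523
1.568550300201365
scene end [0.5599 0.2196] 1.5654247857329298 0.16167894570299812
```

Request:
move_arm(
  rows="0.2 0 0 0 0 0 0.5;0 0 0 0 0 0 0.5;0 0 0 0 0 0 0.5",
)

```text
time_s: 22.9
eef_pos: [0.5747, 0.1938, 0.1615]
eef_rot: [0.001, 1.0, -0.002, -0.003]
wrist_force: [-9.2, -3.8, 2.5]
opening: 0.499
```

Request:
move_arm(
  rows="-0.2 0 0 0 0 0 0.5;-0.2 0 0 0 0 0 0.5;-0.2 0 0 0 0 0 0.5;-0.2 0 0 0 0 0 0.5;-0.2 0 0 0 0 0 0.5;-0.2 0 0 0 0 0 0.5;-0.2 0 0 0 0 0 0.5;-0.2 0 0 0 0 0 0.55;-0.2 0 0 0 0 0 0.6;-0.2 0 0 0 0 0 0.6;0 0 0 0 0 0 0.6;0 0 0 0 0 0 0.6;0 0 0 0 0 0 0.6",
)

```text
time_s: 24.2
eef_pos: [0.5569, 0.1946, 0.1627]
eef_rot: [-0.0, 1.0, -0.002, 0.0]
wrist_force: [-1.0, -0.2, -0.0]
opening: 0.599
```

Run:
```python
from h import *
st()
for n,(x,y,w,h) in dict(top=(240,150,160,110),scene=(260,100,130,150)).items():
    c=ctrl.camera(n)["color"]; cv2.imwrite(f"pics/{n}14.png",cv2.resize(c[y:y+h,x:x+w],None,fx=5 if n=="top" else 4,fy=5 if n=="top" else 4,interpolation=cv2.INTER_CUBIC))
```

```text
t 24.2 p [0.5569 0.1946 0.1627] yaw -0.003443032839367386 tilt [ 0.0006  0.0002 -1.    ] F [-0.9999 -0.2369 -0.0193] op 0.5987835732398493 T [-0.0197 -0.0097  0.0022]
```

View pics/top14.png

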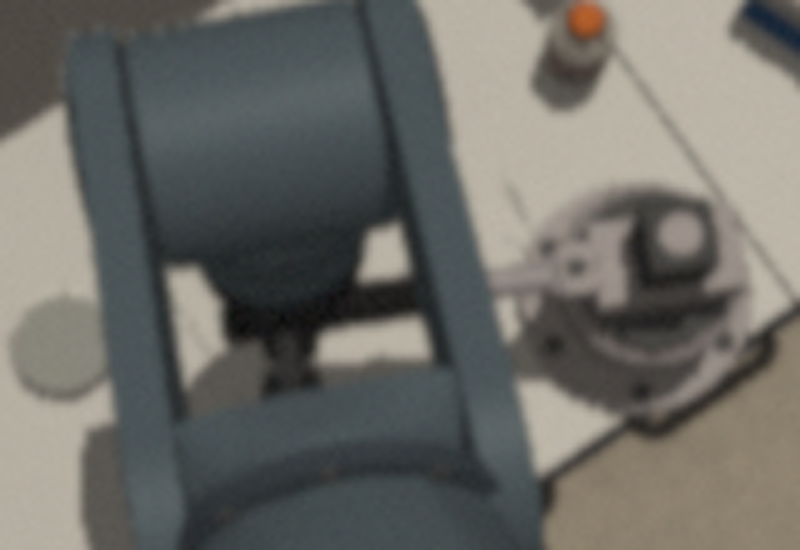

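View pics/scene14.png

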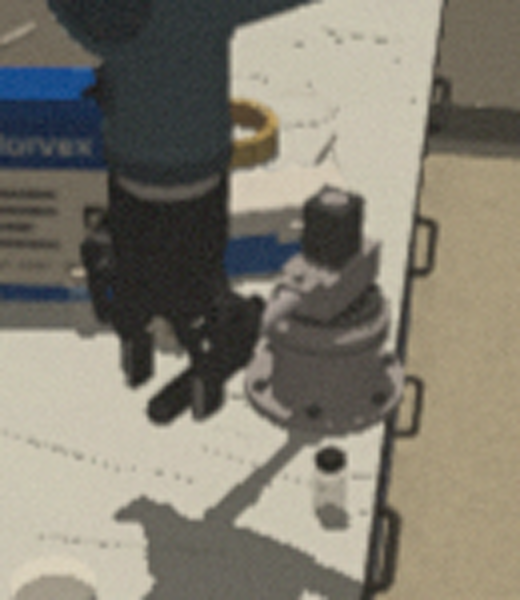

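Request:
move_arm(
  rows="-0.3 0 0 0 0 0 0.6;-0.3 0 0 0 0 0 0.6;-0.2 0 0 0 0 0 0.6;0 0 0 0 0 0 0.6;0 0 -0.5 0 0 0 0.6;0 0 -1 0 0 0 0.6;0 0 -2 0 0 0 0.6;0 0 -3 0 0 0 0.6;0 0 -4 0 0 0 0.6;0 0 -4 0 0 0 0.6;-1 -4 0 0 0 0 0.6;-1 -4 0 0 0 0 0.6;-1 -4 0 0 0 0 0.6;0 0 0 0 0 0 0.6;0 0 0 0 0 0 0.6",
)

```text
time_s: 25.8
eef_pos: [0.5188, 0.3153, 0.3083]
eef_rot: [0.0, 1.0, -0.001, 0.0]
wrist_force: [0.6, -0.0, -0.6]
opening: 0.601
```

Run:
```python
from h import *
st()
for n,(x,y,w,h) in dict(top=(240,150,160,110),scene=(240,100,150,150)).items():
    c=ctrl.camera(n)["color"]; cv2.imwrite(f"pics/{n}15.png",cv2.resize(c[y:y+h,x:x+w],None,fx=5 if n=="top" else 4,fy=5 if n=="top" else 4,interpolation=cv2.INTER_CUBIC))
    cv2.imwrite(f"pics/{n}15f.png",c)
```

```text
t 25.8 p [0.5188 0.3153 0.3083] yaw -0.0012794697844555863 tilt [ 0.0009 -0.0001 -1.    ] F [ 0.6049 -0.0107 -0.593 ] op 0.6008197507469619 T [0.0039 0.0008 0.0103]
```

View pics/top15.png

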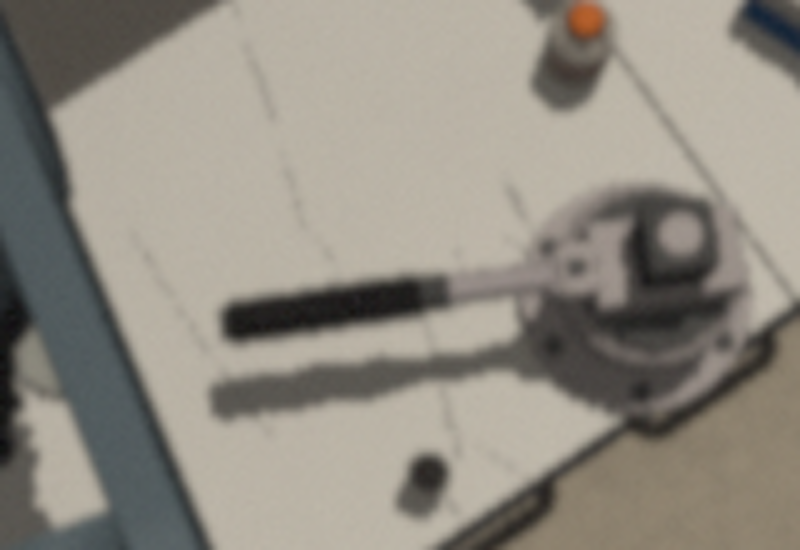

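View pics/scene15.png

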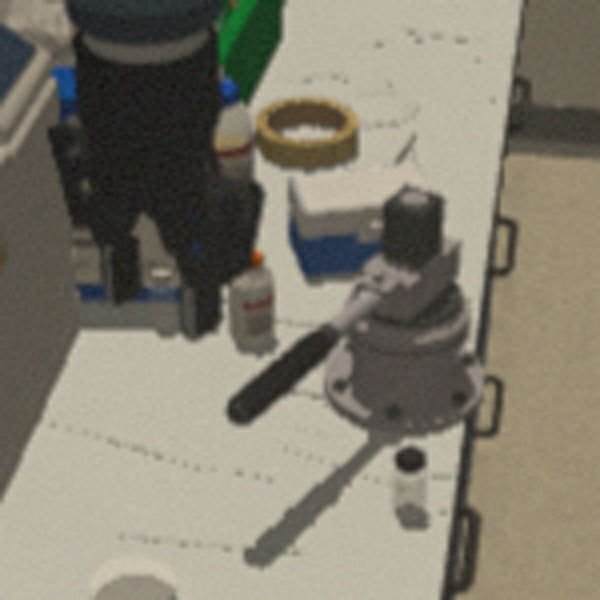

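Run:
```python
from h import *
f=lambda x,y:(240+(x+.5)/5-.5,150+(y+.5)/5-.5)
ya=lambda a,b:np.arctan2(*(b-a)[::-1])
k=atz("top",f(684,232),.163)[:2];h=atz("top",f(577,266),.124)[:2]
e=atz("top",f(226,323),.107)[:2];g=atz("top",f(435,290),.107)[:2]
print("knob",k,"hinge",h,"end",e,"yaw k-e",ya(k,e),"handle",ya(g,e),ya(h,e),"head",ya(k,h),np.linalg.norm(e-k))
s=(240+238/4,100+412/4);print(atz("scene",s,.107))
yaw=ya(k,e);c=np.r_[(.563,.0138),.141];d=np.array([np.cos(yaw),np.sin(yaw),0])
print(proj("scene",[c+[0,0,.022],c+d*.21-[0,0,.034]]),(240+415/4,100+195/4),s)
```

```text
knob [0.5632 0.0105] hinge [0.558  0.0571] end [0.5444 0.2274] yaw k-e 1.65712217270756 handle 1.6640875634436234 1.650407865655135 head 1.6816141246433922 0.2177343482218594
[0.5423 0.225  0.107 ]
[[341.9683 149.6719]
 [299.2432 202.2728]] (343.75, 148.75) (299.5, 203.0)
```

Run:
```python
from h import *
for n in("scene","top"):
    ctrl.camera(n)
    for q in("tip_box","vial_small","petri","indicator"): print(n,q,[(d["bbox"],round(d["confidence"],2)) for d in ctrl.look_for(n,q)][:1])
print(ctrl.hand_in()); st()
```

```text
scene tip_box [([314.6, 141.9, 347.7, 170.6], 0.56)]
scene vial_small [([315.5, 142.9, 346.5, 169.2], 0.25)]
scene petri [([261.8, 239.6, 284.1, 258.0], 0.64)]
scene indicator [([296.0, 163.3, 310.6, 184.9], 0.64)]
top tip_box [([388.7, 126.1, 438.4, 172.2], 0.55)]
top vial_small [([320.8, 241.5, 328.5, 249.8], 0.53)]
top petri []
top indicator [([346.2, 154.2, 363.6, 165.7], 0.74)]
the job is handed in; nothing more can be done
None
the job is handed in; nothing more can be done
```

I handed the job in at about 26 s of the 72 s limit. As far as my checks show, the screw is tightened and the wrench is left standing on it with its handle straight. The hand-in gave no verdict.

**What I did:** I lifted the wrench by its knob and lowered it over the cross bar until it sat on the flange. I then let go, put the open jaws around the handle and pushed it clockwise. The screw went tight after about 0.45 rad, and the handle broke over. I backed off so the handle sprang straight, then lifted the gripper clear.

**What the checks showed:**
- **Seating force:** the upward push on the arm while pressing the wrench down reached about 36 N. By height, the wrench was already down over the bar then.
- **Break-over:** the handle broke over by about 0.1 rad. The push levelled off at about 10 N while the head stayed still, and the camera angles agreed.
- **Handle at the end:** it lies at 1.65–1.66 rad against about 1.66–1.68 rad for the head, so it is straight within what I could measure.
- **Seating at the end:** the knob and handle positions match a wrench sitting fully down and upright.
- **Other things:** the tip box and indicator stayed within detection scatter, under about 10 mm, in both cameras. The petri dish was only found by the scene camera, unmoved there.

**Disagreements:**
- **Knob position:** it reads about 3 mm off the screw centre along the bar. That is about the slot's end play and inside the 7 mm limit.
- **Scene camera:** it differed from the top camera by 2–3 mm, so I relied on the top camera.
- **Vial:** the scene camera's last detection of it was false (it marked the tip box). The top camera and the pictures showed it in place.

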